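Shut the charcoal caddy and clamp its outrigger leg at the mark

TASK

Make the charcoal caddy ready to carry a pan: first slide its flat cover fully shut over the charcoal. Then draw the sliding leg out along its rail, its yellow cam lever still open, until the leg's red pointer lines up with the green marker, and keeping it there squeeze the lever fully shut against the blue grip post. Finish still holding leg and lever like that, at the mark and squeezed shut, and leave the green marker and the cookware where they are.

Things in the scene. Friction and masses are not known exactly. Their poses are not given: they have to be found in the camera images.
- caddy: Grey fixed charcoal box, 140 mm (x) by 200 mm (y), 83 mm high; origin under its centre; position and yaw vary. Cover, leg and marker share its axes: z up, everything slides along its y, the leg's rail (20 mm wide, top 66 mm high) runs out of its -y end. Two guides at x = +-67 mm rise 4 mm over the cover's top.
- tab (a point): Centre of the wooden tab (70 mm along the caddy's x, 10 mm thick along y, reaching 13 mm above and below this point) that stands on the +y edge of the flat steel cover (126 by 196 by 6 mm). The cover's top lies 13 mm below this point.
- cover (a joint): Cover slide in m: 0 = fully shut against its stop, positive = slid open towards +y (starts open by 60 to 120 mm). About 2 N of friction; it stays where it is left.
- grip (a point): Point fixed on the leg: centre of the pinch when the lever is shut. The blue grip post's outer face is 11 mm to -x (post 10 mm thick, 30 mm along y), the shut yellow lever's outer face 11 mm to +x (lever 24 mm along y). Both reach 21 mm above this point; the black carriage under them has its top 33 mm below it. Nothing else stands here but the stop plate.
- plate (a point): Centre of the black upright stop plate fixed on the leg (86 mm along x, 5 mm thick along y, reaching 22 mm above and below this point), to the -y side of post and lever; its inner face is 18 mm to -y of grip. Fingers standing either side of post and lever can push the leg out by this plate, without closing the lever.
- leg (a joint): Leg slide in m: 0 = home next to the box, positive = drawn out to -y, at most 0.14. A light spring (1.5 N at home, 3 N far out) draws it home whenever it is not held.
- lever (a joint): Cam lever on the leg, in rad: 0 = shut against the post, 0.45 = open, leaning to +x. 50 mm long; its pivot is 29 mm below and 7 mm to +x of grip. A spring (about 4 N at the tip to shut it) reopens it when let go. Pinching post and lever together along x shuts it; the post does not give in x, so the pinch should be centred on grip.
- lever_tip (a point): Middle of the top end of the yellow lever; when open it leans out about 29 mm to +x of grip, its outer face 4 mm farther.
- pointer (a point): Tip of the red pointer (4 mm wide) on the leg's carriage, 20 mm to +y of grip and 38 mm below it.
- mark (a point): On the green marker clip (tongue 4 mm wide) on the rail, in a different place each time (50 to 110 mm of leg travel). The leg is at the mark when pointer and mark have the same y in the caddy's axes; the pointer then passes 10 mm above it. The clip is tight on the rail and must not be shifted.
- saucepan: Stainless steel saucepan, 170 mm across, 85 mm high, long black handle along its +x; origin under its centre. Leave alone.
- colander: Orange plastic colander, 184 mm across, 85 mm high; origin under its centre. Leave alone.
- bowl: Blue ceramic bowl, 150 mm across, 65 mm high; origin under its centre. Leave alone.

How it is judged:
By the outcome, as a careful person would: the job done as asked, in the order asked, and still so for the second after the job is handed in, while the arm keeps its last pose, push and grip.
It also fails if it takes over 43 s, if anything falls off the work surface, if the arm or the gripper's body presses on something with over 40 N, if the wrist force passes 120 N, or if a joint passes its speed limit or range.

ROBOT

A 6-joint arm with a two-finger parallel gripper is mounted at the origin on the work surface. World frame = base frame: x ahead of the robot, y to its left, z up, the work surface at z = 0. Lengths are in m, angles in rad, forces in N, time in s.
With the tool pointing down it reaches from about 0.35 to 0.775 m from the base axis. Payload 5.5 kg.
Tool frame: the origin (TCP) lies at the very end of the fingers, on their centre line; the grasp point (between the pads) lies env.hold_point_z behind it (env.hold_point_z is the distance from the TCP to the grasp point, in m); z points along the fingers, y is the line along which they close (so a half turn about z gives the same grasp; the last joint's range is limited). The gripper opens to 85 mm and grips with 20 to 120 N. Pads are 22 mm wide; open, the fingers measure 114 mm over their backs; the gripper's body (76 mm by 85 mm) begins 54 mm behind the grasp point. The pads swing forward as they close: fully open they stand 13 mm farther back than shut.
Start: joints at [1.011, 0.313, 0.046, 1.304, 0, 1.431], TCP at [0.234, 0.525, 0.231] pointing down, gripper open.
Joint ranges: [-2.76, 2.76], [-0.86, 1.69], [-1.03, 1.26], [-2.2, 2.34], [-1.47, 1.5], [-3.14, 3.14]. Speed limits (rad/s): [2.57, 2.57, 3.14, 3.14, 3.14, 3.14].

INTERFACE

Orientations are given as a unit quaternion [w, x, y, z].
In Python, from workcell import env gives the robot as it stands.
- The arm moves only by the tool carry_out, never from a script. Its argument "steps" is a list of rows, each a list of 3 entries, a list of its own where there are three numbers: the turn, a rotation vector about the tool's x, y, z in degrees, then the shift along the tool's x, y, z in cm, then the closure in counts, from 0 (fully open) to 255 (shut). A call has exactly 8 rows; each row is the pose to reach, as a shift and turn from the pose commanded when the call began, along the tool's axes at that moment; what a row does not reach only later rows make up. A row lasts 1/8 s, in which the tool goes at most 62.5 mm and 10.7 degrees, less where a joint would pass 70% of its speed; a pose out of reach is approached as far as the arm can. A call with a gripper value outside its range is refused whole. The fingers move at their own pace and stop on an object; "force" is the grip in N (left out, the last holds). Time passes only in rows, so rows that repeat a pose let the fingers close, or fill a call up. It gives the time, the measured TCP pose, the force, the opening and the grip force at its end, in the units of the state.
- env.get_state(): the state, without advancing time (a new reading comes with each control period).
- env.read_camera(name): name is "scene" or "top"; returns (picture, depth): 420x560x3 uint8, red, green, blue; 420x560 float32, m along the optical axis (not along the pixel's ray), 0 where there is no reading.
- env.get_calibration(name): a dict with "fx", "fy", "cx", "cy" (pixels), "D" ([k1, k2, p1, p2, k3] as OpenCV has them; the pictures are not rectified), "origin" and "orientation" of the camera in the world. Camera axes: x right, y up, looking along -z (the intrinsics and any distortion apply to the point x, -y, -z); pixel columns grow to the right and rows downward; lengths in m; the calibration is good to about 2 mm. A picture is of the moment at which its call begins. get_calibration takes no time and is no camera call.
- env.hand_in(): hands the job in; it is judged then, once.
The state is a dict: "clock": time; "joint_pos": joint angles; "qvel": joint speeds; "tau": joint torques, N m; "tcp_pos": TCP position; "orientation": TCP orientation; "wrist_force": force on the tool from outside, world axes, zero at the start; "ft_torque": the same for the moment, N m; "finger_gap": finger opening in m; "grip_force": force on a finger pad.
Only numpy, scipy, OpenCV 4.12 (cv2) and the standard library are available. Lean on these libraries where they do the work, as an engineer would, in place of code of your own. Each camera call takes 0.05 s, during which the arm holds its last target. There are 200 camera calls.

## Working session

There is one attempt and no reset: what is moved stays moved. The work goes in short steps, Python scripts to look and compute and a tool call to move; the robot and the scene stay as the last step left them, time stands still between calls to the robot, and variables do not carry over. Pictures are saved under pics/ and viewed, at most 10 in all, crops included, and the job is handed in when it is done.

Besides the shell and the picture viewer there is one more tool, called after "Request:" as name(argument=value, ...) on one line, values as JSON. carry_out: Moves the arm, as the interface text tells. Its arguments: {"type":"object","properties":{"steps":{"type":"array","items":{"type":"array"}},"force":{"type":"number"}},"required":["steps"]}

```bash
mkdir -p pics; cat > h.py <<'E'
import numpy as np, cv2
from scipy.spatial.transform import Rotation as R
from workcell import env
def rot(q): return R.from_quat([q[1],q[2],q[3],q[0]])
def shot(name,fn=None):
    p,d=env.read_camera(name); np.savez('/tmp/%s.npz'%name,p=p,d=d)
    if fn: cv2.imwrite('pics/'+fn,p[:,:,::-1])
    return p,d
def load(name):
    z=np.load('/tmp/%s.npz'%name); return z['p'],z['d']
def world(name,uv,depth):
    c=env.get_calibration(name)
    K=np.array([[c['fx'],0,c['cx']],[0,c['fy'],c['cy']],[0,0,1.]])
    n=cv2.undistortPoints(np.array(uv,float).reshape(-1,1,2),K,np.array(c['D'],float)).reshape(-1,2)
    d=np.array(depth,float).reshape(-1)
    P=np.c_[n[:,0]*d,-n[:,1]*d,-d]
    return rot(c['orientation']).apply(P)+np.array(c['origin'])
def ray_z(name,uv,z):
    c=env.get_calibration(name); o=np.array(c['origin'])
    a=world(name,uv,np.ones(len(uv)))-o
    return o+a*((z-o[2])/a[:,2])[:,None]
E
python3 - <<'E'
from h import *
for n in('scene','top'):
    shot(n,n+'1.png'); c=env.get_calibration(n); print(n,c['fx'],c['origin'],c['orientation'])
s=env.get_state(); print(s); print(env.hold_point_z)
E
```

```text
scene 384.85251013434686 [ 1.14530702 -0.29605003  0.7942246 ] [0.84015451 0.35392966 0.16013401 0.37845909]
top 400.6348428174286 [0.43834465 0.1491519  0.92011248] [-0.69325112 -0.07344158  0.06816297  0.71369674]
{'clock': 0.1, 'joint_pos': array([1.01136590e+00, 3.13930808e-01, 4.50648822e-02, 1.30359271e+00,
       2.15034794e-05, 1.43121372e+00]), 'qvel': array([-5.09890981e-04, -1.62067136e-03,  4.31483556e-03,  1.50495380e-03,
        7.71774662e-05,  1.29420096e-03]), 'tau': array([ 2.33811727e-03, -4.81726170e+01,  2.99243939e+01,  1.27848261e-02,
       -1.85778595e-04, -5.46430272e-06]), 'tcp_pos': array([0.23412709, 0.52466699, 0.23048358]), 'orientation': array([-2.94717916e-04,  2.08385422e-01,  9.78046433e-01, -7.77223970e-04]), 'wrist_force': array([0.50512153, 0.85280375, 0.64426032]), 'ft_torque': array([-0.04274539, -0.01166799, -0.06503244]), 'grip_force': 0.0, 'finger_gap': 0.08535603447278878}
0.0187
```

View pics/top1.png

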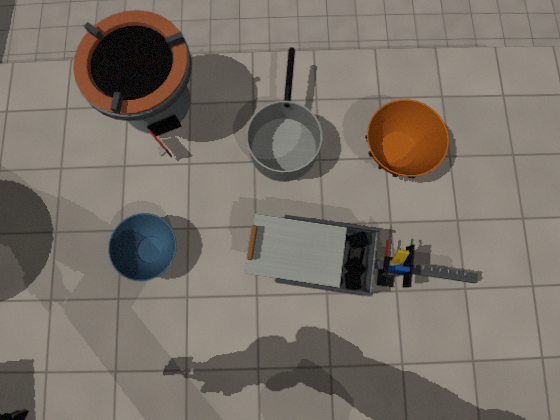

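View pics/scene1.png

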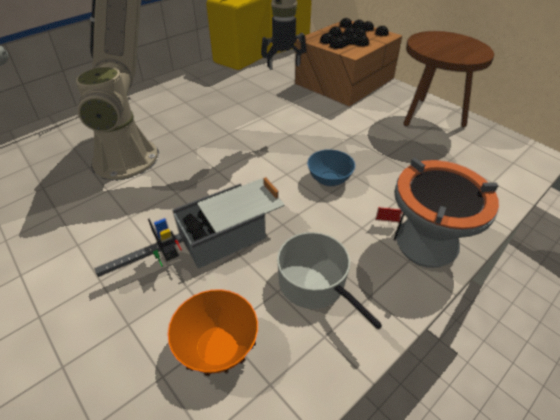

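The top view shows the caddy: tab at about (251,243), cover (248-346, 215-287), lever and post at about (400,262), rail running to (478,276). I'll enlarge it.

```bash
python3 - <<'E'
from h import *
p,d=load('top')
a=cv2.resize(p[205:300,370:485],None,fx=6.9,fy=6.3,interpolation=cv2.INTER_CUBIC)
a=cv2.resize(p[215:305,368:484],None,fx=6,fy=6,interpolation=cv2.INTER_CUBIC)
cv2.imwrite('pics/c1.png',np.clip(a[:,:,::-1]*1.6,0,255).astype('uint8'))
pts=[(251,232),(251,243),(251,254),(300,250),(320,230),(290,270),(335,250)]
W=world('top',pts,[d[v,u] for u,v in pts]); print(W.round(3))
# colour blobs
h=cv2.cvtColor(p,cv2.COLOR_RGB2HSV); m0=np.zeros(d.shape,bool); m0[205:300,235:490]=1
for n,lo,hi in (('wood',5,17),('yellow',22,32),('green',45,80),('red',0,4),('blue',105,125)):
    m=m0&(h[...,0]>=lo)&(h[...,0]<=hi)&(h[...,1]>130)&(h[...,2]>50)
    v,u=np.nonzero(m)
    if len(u):
        w=world('top',np.c_[u,v],d[v,u]); print(n,len(u),u.mean(),v.mean(),np.median(w,0).round(4),w.min(0).round(3),w.max(0).round(3))
E
```

```text
[[0.563 0.201 0.114]
 [0.54  0.201 0.118]
 [0.518 0.202 0.116]
 [0.526 0.101 0.09 ]
 [0.566 0.058 0.093]
 [0.485 0.124 0.091]
 [0.524 0.029 0.09 ]]
wood 155 251.69677419354838 241.53548387096774 [0.5425 0.1994 0.1164] [0.438 0.149 0.112] [0.577 0.208 0.92 ]
yellow 192 399.9947916666667 256.40625 [ 0.5047 -0.0986  0.1122] [ 0.438 -0.135 -0.002] [0.531 0.149 0.92 ]
green 8 411.5 241.5 [ 0.54   -0.1416  0.0623] [ 0.535 -0.144  0.058] [ 0.545 -0.14   0.063]
red 39 386.53846153846155 248.15384615384616 [ 0.5265 -0.083   0.074 ] [ 0.509 -0.108 -0.004] [ 0.543 -0.078  0.077]
blue 138 398.7028985507246 268.5869565217391 [ 0.48   -0.0901  0.1283] [ 0.473 -0.116  0.075] [ 0.489 -0.079  0.133]
```

View pics/c1.png

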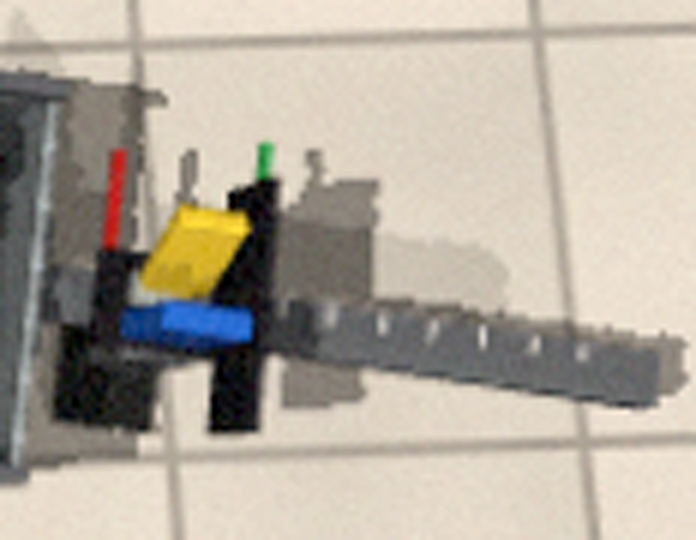

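The crop shows the red pointer at px (387,248), yellow lever at (400,257), blue post at (400,269), black plate at (410,265) and green clip at (412,241). Next: yaw and caddy-frame positions.

```bash
cat > loc.py <<'E'
from h import *
def cloud(name):
    p,d=load(name); v,u=np.nonzero(d>0); return p[v,u],np.c_[u,v],world(name,np.c_[u,v],d[v,u])
E
python3 - <<'E'
from loc import *
c,uv,w=cloud('top')
# cover
m=(w[:,2]>.082)&(w[:,2]<.1)&(w[:,0]>.42)&(w[:,0]<.65)&(w[:,1]>-.05)&(w[:,1]<.25)&(c.min(1)>120)
r=cv2.minAreaRect(w[m][:,:2].astype('float32')); print('cover',r,np.median(w[m][:,2]))
# rail
m=(w[:,2]>.05)&(w[:,2]<.08)&(w[:,0]>.4)&(w[:,0]<.6)&(w[:,1]>-.27)&(w[:,1]<-.15)
q=w[m]; f=np.polyfit(q[:,1],q[:,0],1); print('rail',m.sum(),f,np.degrees(np.arctan(f[0])),np.median(q[:,2]))
# everything high: box
m=(w[:,2]>.06)&(w[:,0]>.4)&(w[:,0]<.62)&(w[:,1]>-.055)&(w[:,1]<.25)
print('box+cover',cv2.minAreaRect(w[m][:,:2].astype('float32')))
# per feature using tops
h=cv2.cvtColor(c[None],cv2.COLOR_RGB2HSV)[0]
roi=(w[:,0]>.4)&(w[:,0]<.62)&(w[:,1]>-.3)&(w[:,1]<.25)&(h[:,1]>130)&(h[:,2]>40)
for n,lo,hi,z0,z1 in(('wood',5,17,.108,.13),('yellow',22,32,.115,.14),('blue',105,125,.12,.14),('red',0,4,.06,.09),('green',45,80,.05,.08)):
    m=roi&(h[:,0]>=lo)&(h[:,0]<=hi)&(w[:,2]>z0)&(w[:,2]<z1)
    print(n,m.sum(),np.median(w[m],0).round(4),cv2.minAreaRect(w[m][:,:2].astype('float32')))
E
```

```text
cover ((0.5271764397621155, 0.11041461676359177), (0.19326838850975037, 0.12514179944992065), 79.81925201416016) 0.09055134114461283
rail 570 [0.18004896 0.50654583] 10.206690874238454 0.0656127609838521
box+cover ((0.520607054233551, 0.07475654780864716), (0.2665169835090637, 0.14081349968910217), 79.43912506103516)
wood 154 [0.5433 0.1994 0.1164] ((0.5434633493423462, 0.19988450407981873), (0.009494597092270851, 0.06778904795646667), 80.03167724609375)
yellow 84 [ 0.5103 -0.101   0.1234] ((0.5114536285400391, -0.10061389952898026), (0.02456611953675747, 0.012899816036224365), 74.26781463623047)
blue 86 [ 0.4799 -0.094   0.1299] ((0.4799203872680664, -0.09436851739883423), (0.030160458758473396, 0.009932567365467548), 78.85513305664062)
red 37 [ 0.5265 -0.0829  0.074 ] ((0.5263563990592957, -0.08313430100679398), (0.004828793928027153, 0.034995466470718384), 78.04714965820312)
green 8 [ 0.54   -0.1416  0.0623] ((0.5397623777389526, -0.1415228247642517), (0.002897548023611307, 0.011130230501294136), 73.06044006347656)
```

Request:
carry_out(steps=[[[0, 0, 9.5], [-5, -1.7, 1], 150], [[0, 0, 19], [-10, -3.5, 2], 150], [[0, 0, 28.5], [-15, -5.2, 3], 150], [[0, 0, 38], [-20.3, -7, 4.5], 150], [[0, 0, 47.5], [-25.4, -8.7, 6], 150], [[0, 0, 57], [-30.5, -10.5, 7], 150], [[0, 0, 66.5], [-35.6, -12.2, 8], 150], [[0, 0, 76.1], [-40.7, -14, 9], 150]], force=30)

```text
clock: 1.1
tcp_pos: [0.5499, 0.23, 0.1405]
orientation: [-0.0, 0.769, 0.64, -0.0]
wrist_force: [0.1, 1.2, -0.0]
finger_gap: 0.0347
grip_force: 0.0
```

Request:
carry_out(steps=[[[0, 0, 0], [0, 0, 2.5], 150], [[0, 0, 0], [0, 0, 4.4], 150], [[0, 0, 0], [-1, 0, 4.4], 150], [[0, 0, 0], [-2, 0, 4.4], 150], [[0, 0, 0], [-3.2, 0, 4.4], 150], [[0, 0, 0], [-4.4, 0, 4.4], 150], [[0, 0, 0], [-5.6, 0, 4.4], 150], [[0, 0, 0], [-6.8, 0, 4.4], 150]])

```text
clock: 2.1
tcp_pos: [0.5371, 0.1637, 0.098]
orientation: [0.0, 0.767, 0.642, 0.001]
wrist_force: [-0.6, 3.5, 2.4]
finger_gap: 0.035
grip_force: 1.3
```

Request:
carry_out(steps=[[[0, 0, 0], [-0.5, 0, 0], 150], [[0, 0, 0], [-0.9, 0, 0], 150], [[0, 0, 0], [-1.2, 0, 0], 150], [[0, 0, 0], [-1.4, 0, 0], 150], [[0, 0, 0], [-1.6, 0, 0], 150], [[0, 0, 0], [-1.8, 0, 0], 150], [[0, 0, 0], [-2.0, 0, 0], 150], [[0, 0, 0], [-2.0, 0, 0], 150]])

```text
clock: 3.1
tcp_pos: [0.5351, 0.1521, 0.0977]
orientation: [-0.005, 0.766, 0.643, 0.006]
wrist_force: [3.7, 27.1, -2.2]
finger_gap: 0.0351
grip_force: 13.5
```

Request:
carry_out(steps=[[[0, 0, 0], [3, 0, 0], 150], [[0, 0, 0], [3, 0, -5], 150], [[0, 0, 0], [-1.5, 0, -9.2], 100], [[0, 0, 0], [-7, 0, -9.2], 70], [[0, 0, 0], [-13, 0, -9.2], 70], [[0, 0, 0], [-18, 0, -9.2], 70], [[0, 0, 0], [-23, 0, -9.2], 70], [[0, 0, 0], [-24.3, 0.3, -9.2], 70]])

```text
clock: 4.1
tcp_pos: [0.4927, -0.0977, 0.189]
orientation: [0.0, 0.768, 0.64, -0.001]
wrist_force: [0.3, 0.2, 0.2]
finger_gap: 0.0618
grip_force: 0.0
```

```bash
python3 - <<'E'
from h import *
s=env.get_state(); t=s['tcp_pos']; print(t,.984*t[0]-.177*t[1],.177*t[0]+.984*t[1],s['finger_gap'],s['wrist_force'],rot(s['orientation']).as_rotvec())
shot('top'); p,d=shot('scene')
q=load('top')[0]
a=cv2.resize(q[190:310,230:490],None,fx=2.9,fy=2.9,interpolation=cv2.INTER_CUBIC)
b=cv2.resize(p[170:290,80:300],None,fx=2.0,fy=2.0,interpolation=cv2.INTER_CUBIC)
b=cv2.copyMakeBorder(b,0,0,0,a.shape[1]-b.shape[1],cv2.BORDER_CONSTANT)
cv2.imwrite('pics/c2.png',np.clip(np.vstack([a,b])[:,:,::-1]*1.4,0,255).astype('uint8'))
E
```

```text
[ 0.49271118 -0.09768794  0.18901188] 0.5021185678836793 -0.008915058044008828 0.06183594040932734 [0.27914739 0.2230397  0.18076084] [ 2.41293056e+00  2.01163822e+00 -2.26832442e-03]
```

View pics/c2.png

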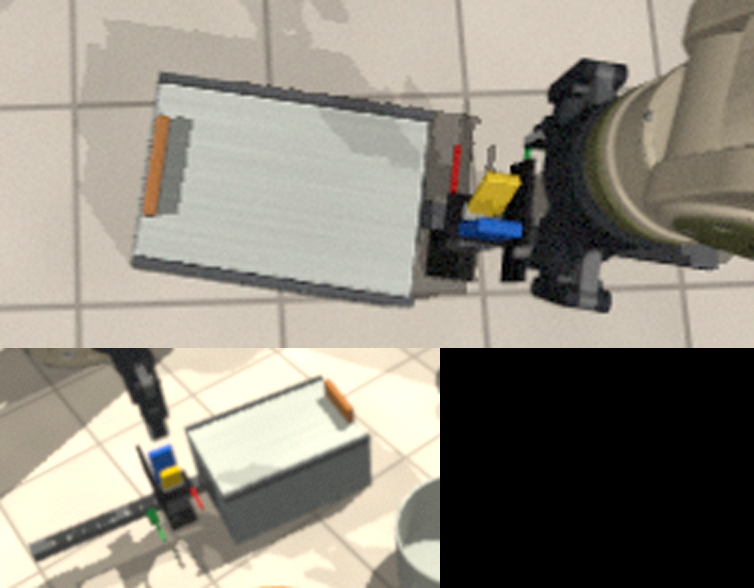

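The cover is fully shut, with the tab at crop (157,165) against the box's end. The gripper hangs above the leg, and the pointer (crop 455,168) and the clip (527,153) are both visible.

Request:
carry_out(steps=[[[0, 0, 0], [0.2, 0, 4], 70], [[0, 0, 0], [0.2, 0, 7], 70], [[0, 0, 0], [0.2, 0, 9], 70], [[0, 0, 0], [0.2, 0, 9.9], 70], [[0, 0, 0], [-0.8, 0, 9.9], 70], [[0, 0, 0], [-2, 0, 9.9], 70], [[0, 0, 0], [-3.2, 0, 9.9], 70], [[0, 0, 0], [-4.4, 0, 9.9], 70]])

```text
clock: 5.2
tcp_pos: [0.4859, -0.1393, 0.0908]
orientation: [0.0, 0.767, 0.642, 0.0]
wrist_force: [-0.1, 2.1, -0.4]
finger_gap: 0.0621
grip_force: 1.5
```

Request:
carry_out(steps=[[[0, 0, 0], [-0.4, 0, 0], 70], [[0, 0, 0], [-0.8, 0, 0], 70], [[0, 0, 0], [-1, 0, 0], 70], [[0, 0, 0], [-1, 0, 0], 70], [[0, 0, 0], [-1, 0, 0], 70], [[0, 0, 0], [-1, 0, 0], 70], [[0, 0, 0], [-1, 0, 0], 70], [[0, 0, 0], [-1, 0, 0], 70]])

```text
clock: 6.2
tcp_pos: [0.4843, -0.1481, 0.0903]
orientation: [0.0, 0.767, 0.642, 0.0]
wrist_force: [1.5, 1.3, 2.7]
finger_gap: 0.0619
grip_force: 0.9
```

```bash
cat > look.py <<'E'
import sys
from loc import *
def look(fn):
    s=env.get_state(); t=s['tcp_pos']; print(s['clock'],t,'cx,cy',.984*t[0]-.177*t[1],.177*t[0]+.984*t[1],s['finger_gap'],s['wrist_force'],s['grip_force'])
    T=[]
    for n in('top','scene'):
        p,d=shot(n); c,uv,w=cloud(n); h=cv2.cvtColor(c[None],cv2.COLOR_RGB2HSV)[0]
        roi=(w[:,0]>.4)&(w[:,0]<.62)&(w[:,1]>-.3)&(w[:,1]<.25)&(h[:,1]>110)&(h[:,2]>40)
        for k,lo,hi,z0,z1 in(('blue',105,125,.12,.14),('yellow',22,32,.1,.14),('red',0,4,.055,.09),('green',45,80,.04,.08)):
            m=roi&(h[:,0]>=lo)&(h[:,0]<=hi)&(w[:,2]>z0)&(w[:,2]<z1)
            if m.sum():
                q=np.median(w[m],0); print(n,k,m.sum(),uv[m].mean(0).round(1),'cx,cy,z',(.984*w[m][:,0]-.177*w[m][:,1]).max().round(4),np.array([.984*q[0]-.177*q[1],.177*q[0]+.984*q[1],q[2]]).round(4))
            if k=='red' and m.sum(): ctr=uv[m].mean(0).astype(int)
        x,y=ctr; x0=max(0,x-35);y0=max(0,y-25)
        T.append(cv2.resize(p[y0:y0+50,x0:x0+70],(770,550)[0:2] and (420,300),interpolation=cv2.INTER_CUBIC)); print(n,'crop origin',x0,y0)
    cv2.imwrite('pics/'+fn,np.clip(np.vstack(T)[:,:,::-1]*1.4,0,255).astype('uint8'))
look(sys.argv[1])
E
python3 look.py l1.png
```

```text
6.2 [ 0.48428947 -0.14806224  0.09031809] cx,cy 0.5027478583257767 -0.05997400362306066 0.06187459322925639 [1.52060339 1.28409787 2.69967373] 0.8930068463087082
top blue 47 [420.8 270.9] cx,cy,z 0.4942 [ 0.489  -0.0457  0.1301]
top yellow 109 [421.7 258.5] cx,cy,z 0.5264 [ 0.5153 -0.0504  0.1152]
top red 37 [407.5 250.9] cx,cy,z 0.5504 [ 0.5332 -0.0339  0.0733]
top green 41 [410.9 251.5] cx,cy,z 0.5623 [ 0.5295 -0.0454  0.061 ]
top crop origin 372 225
scene blue 3 [140.7 227.3] cx,cy,z 0.4867 [ 0.4866 -0.0498  0.1299]
scene yellow 8 [150.8 238.2] cx,cy,z 0.5253 [ 0.5233 -0.0441  0.1236]
scene red 20 [159.9 250.4] cx,cy,z 0.547 [ 0.5236 -0.0348  0.073 ]
scene green 49 [156.9 256. ] cx,cy,z 0.5615 [ 0.5251 -0.0465  0.061 ]
scene crop origin 124 225
```

View pics/l1.png

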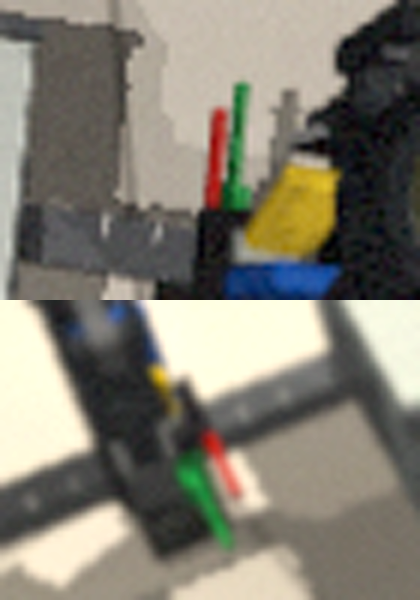

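In the top crop the red pointer (217,160) sits about 4 px to the box side of the green tongue (240,140). The scene crop agrees, with roughly 11 mm still to go.

Request:
carry_out(steps=[[[0, 0, 0], [-0.4, 0, 0], 70], [[0, 0, 0], [-0.8, 0, 0], 70], [[0, 0, 0], [-0.95, 0, 0], 70], [[0, 0, 0], [-0.95, 0, 0], 70], [[0, 0, 0], [-0.95, 0, 0], 70], [[0, 0, 0], [-0.95, 0, 0], 70], [[0, 0, 0], [-0.95, 0, 0], 70], [[0, 0, 0], [-0.95, 0, 0], 70]])

```text
clock: 7.3
tcp_pos: [0.4823, -0.1574, 0.0902]
orientation: [-0.0, 0.767, 0.642, -0.0]
wrist_force: [1.0, 2.0, -0.5]
finger_gap: 0.0622
grip_force: 0.8
```

```bash
sed -i "s/            if k=='red'/            if k in('red','green'):\n                C=np.c_[.984*w[m][:,0]-.177*w[m][:,1],.177*w[m][:,0]+.984*w[m][:,1]]; t=(C[:,0]>.528)\&(C[:,0]<.553); print('   tongue',t.sum(),C[t].mean(0).round(4),np.median(C[t],0).round(4))\n            if k=='red'/" look.py; python3 look.py l2.png
```

```text
7.3 [ 0.48228409 -0.15735318  0.09020382] cx,cy 0.5024190573446246 -0.0694712416280398 0.06224037552024403 [ 1.03057569  2.01305391 -0.48079629] 0.7731596566736698
top blue 51 [426.4 271.4] cx,cy,z 0.4955 [ 0.4904 -0.0574  0.1302]
top yellow 119 [426.6 259.1] cx,cy,z 0.5267 [ 0.5157 -0.0597  0.1164]
top red 30 [412.1 251.2] cx,cy,z 0.5492 [ 0.5343 -0.0432  0.0737]
   tongue 19 [ 0.5402 -0.0432] [ 0.5408 -0.0432]
top green 37 [409.1 253.6] cx,cy,z 0.5623 [ 0.523  -0.0408  0.0613]
   tongue 4 [ 0.5364 -0.0433] [ 0.5326 -0.0433]
top crop origin 377 226
scene blue 3 [136.3 229. ] cx,cy,z 0.4894 [ 0.4855 -0.0612  0.1308]
scene yellow 9 [146.6 239.9] cx,cy,z 0.5279 [ 0.5226 -0.0543  0.1251]
scene red 5 [155.4 250.2] cx,cy,z 0.544 [ 0.5156 -0.044   0.0747]
   tongue 1 [ 0.544  -0.0425] [ 0.544  -0.0425]
scene green 13 [156.5 257.5] cx,cy,z 0.5593 [ 0.5244 -0.0493  0.0604]
   tongue 1 [ 0.5529 -0.0457] [ 0.5529 -0.0457]
scene crop origin 120 225
```

View pics/l2.png

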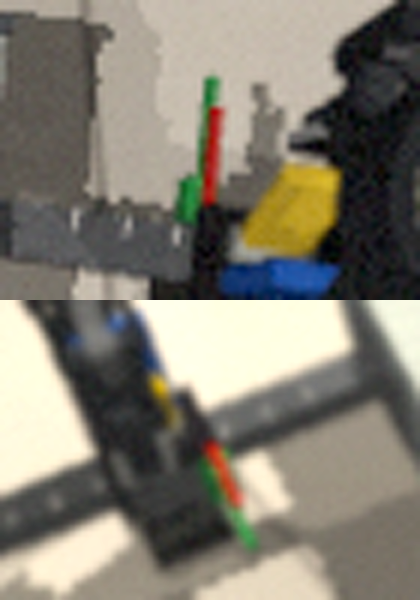

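Both crops show the pointer almost on the tongue: top red tip (217,112), green tip (211,82); scene red line (210,448)-(238,500), green line to (250,545). I'll work out the residual with rays at the known heights.

```bash
python3 - <<'E'
from h import *
def cc(w): return np.c_[.984*w[:,0]-.177*w[:,1],.177*w[:,0]+.984*w[:,1]].round(4).tolist()
# subpixel column of red / green per row in top; row in scene
for n,roi in (('top',(236,262,400,425)),('scene',(240,275,140,175))):
    p,_=load(n); p=p.astype(float); r0,r1,c0,c1=roi; q=p[r0:r1,c0:c1]
    R_=np.clip(q[...,0]-1.3*np.maximum(q[...,1],q[...,2]),0,None); G=np.clip(q[...,1]-1.3*np.maximum(q[...,0],q[...,2]),0,None)
    for k,M,z in(('red',R_,.0705),('green',G,.0605)):
        rows=np.arange(r0,r1); s=M.sum(1); ok=s>25
        u=(M*np.arange(c0,c1)).sum(1)[ok]/s[ok]; uv=np.c_[u,rows[ok]]
        for a,b in zip(uv.round(1).tolist(),cc(ray_z(n,uv,z+.002))): print(n,k,a,b)
E
```

```text
top red [412.5, 244.0] [0.5495, -0.043]
top red [412.4, 245.0] [0.5473, -0.043]
top red [412.4, 246.0] [0.5452, -0.0431]
top red [412.3, 247.0] [0.543, -0.0432]
top red [412.3, 248.0] [0.5409, -0.0434]
top red [412.1, 249.0] [0.5387, -0.043]
top red [412.1, 250.0] [0.5366, -0.0432]
top red [411.9, 251.0] [0.5344, -0.043]
top red [411.8, 252.0] [0.5323, -0.043]
top red [411.9, 253.0] [0.5301, -0.0432]
top red [411.7, 254.0] [0.528, -0.0431]
top red [411.6, 255.0] [0.5258, -0.043]
top red [411.4, 256.0] [0.5237, -0.0429]
top red [411.5, 257.0] [0.5216, -0.0431]
top red [411.4, 258.0] [0.5194, -0.0432]
top red [411.4, 259.0] [0.5173, -0.0434]
top red [411.0, 260.0] [0.5151, -0.0427]
top green [411.6, 239.0] [0.5618, -0.0434]
top green [411.6, 240.0] [0.5596, -0.0435]
top green [411.5, 241.0] [0.5574, -0.0434]
top green [411.5, 242.0] [0.5552, -0.0436]
top green [411.0, 243.0] [0.5529, -0.0427]
top green [409.3, 255.0] [0.5265, -0.0413]
top green [408.5, 256.0] [0.5241, -0.0397]
top green [408.0, 257.0] [0.5219, -0.039]
top green [408.0, 258.0] [0.5197, -0.0391]
top green [408.0, 259.0] 
[... 278 characters left out ...]
ne red [156.2, 252.0] [0.5264, -0.0435]
scene red [156.7, 253.0] [0.5299, -0.0435]
scene red [157.1, 254.0] [0.5335, -0.0435]
scene red [157.5, 255.0] [0.537, -0.0436]
scene red [158.0, 256.0] [0.5405, -0.0437]
scene red [158.6, 257.0] [0.5442, -0.0434]
scene red [158.8, 258.0] [0.5474, -0.0439]
scene green [153.7, 253.0] [0.5172, -0.0491]
scene green [154.2, 254.0] [0.5208, -0.0492]
scene green [154.6, 255.0] [0.5244, -0.0492]
scene green [154.8, 256.0] [0.5276, -0.0499]
scene green [155.4, 257.0] [0.5314, -0.0495]
scene green [159.7, 262.0] [0.5515, -0.0454]
scene green [160.3, 263.0] [0.555, -0.0453]
scene green [160.8, 264.0] [0.5585, -0.0452]
scene green [161.4, 265.0] [0.5622, -0.0449]
```

Request:
carry_out(steps=[[[0, 0, 0], [-0.1, -0.2, 0], 90], [[0, 0, 0], [-0.1, -0.4, 0], 110], [[0, 0, 0], [-0.1, -0.65, 0], 130], [[0, 0, 0], [-0.1, -0.65, 0], 160], [[0, 0, 0], [-0.1, -0.65, 0], 190], [[0, 0, 0], [-0.1, -0.65, 0], 220], [[0, 0, 0], [-0.1, -0.65, 0], 255], [[0, 0, 0], [-0.1, -0.65, 0], 255]], force=40)

```text
clock: 8.4
tcp_pos: [0.4741, -0.157, 0.0909]
orientation: [-0.001, 0.767, 0.642, -0.001]
wrist_force: [-5.6, 2.8, 11.9]
finger_gap: 0.0216
grip_force: 39.6
```

```bash
cat > res.py <<'E'
from h import *
import sys
def cc(w): return np.c_[.984*w[:,0]-.177*w[:,1],.177*w[:,0]+.984*w[:,1]]
for n,roi in (('top',(236,262,400,425)),('scene',(240,275,140,175))):
    p,_=load(n); p=p.astype(float); r0,r1,c0,c1=roi; q=p[r0:r1,c0:c1]
    R_=np.clip(q[...,0]-1.3*np.maximum(q[...,1],q[...,2]),0,None); G=np.clip(q[...,1]-1.3*np.maximum(q[...,0],q[...,2]),0,None)
    for k,M,z in(('red',R_,.0725),('green',G,.0625)):
        rows=np.arange(r0,r1); s=M.sum(1); ok=s>25
        uv=np.c_[(M*np.arange(c0,c1)).sum(1)[ok]/s[ok],rows[ok]]
        c=cc(ray_z(n,uv,z)); t=c[:,0]>(.53 if k=='red' else .5545); print(n,k,t.sum(),c[t].mean(0).round(4))
E
python3 look.py l3.png; python3 res.py
```

```text
8.4 [ 0.47405771 -0.15703088  0.09092482] cx,cy 0.49426725278821676 -0.07061016986294488 0.021635601192974824 [-5.61727045  2.80640779 11.93540956] 39.604584742337465
top blue 44 [426.9 271.6] cx,cy,z 0.4944 [ 0.4903 -0.0576  0.1305]
top yellow 60 [426.6 266. ] cx,cy,z 0.5078 [ 0.5005 -0.0574  0.1283]
top red 28 [412.6 252.4] cx,cy,z 0.549 [ 0.5311 -0.0447  0.0736]
   tongue 15 [ 0.5393 -0.044 ] [ 0.5392 -0.0441]
top green 49 [409.5 253.4] cx,cy,z 0.5622 [ 0.5247 -0.0427  0.061 ]
   tongue 13 [ 0.5397 -0.0438] [ 0.5381 -0.0436]
top crop origin 377 227
scene blue 3 [141.7 228.7] cx,cy,z 0.4925 [ 0.4923 -0.0539  0.1293]
scene yellow 22 [144.1 236.5] cx,cy,z 0.5069 [ 0.504  -0.056   0.1131]
scene red 8 [155.2 251. ] cx,cy,z 0.5447 [ 0.5178 -0.0457  0.074 ]
   tongue 2 [ 0.5437 -0.0443] [ 0.5437 -0.0443]
scene green 10 [157.2 258. ] cx,cy,z 0.5602 [ 0.5239 -0.0496  0.061 ]
   tongue 1 [ 0.5521 -0.0457] [ 0.5521 -0.0457]
scene crop origin 120 226
top red 10 [ 0.54   -0.0442]
top green 4 [ 0.5585 -0.0435]
scene red 5 [ 0.5399 -0.0447]
scene green 3 [ 0.5587 -0.045 ]
```

View pics/l3.png

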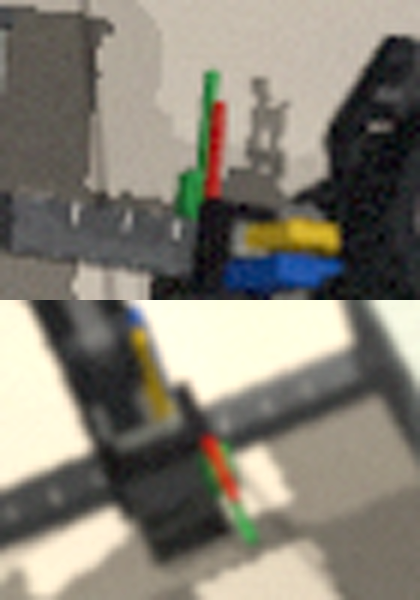

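The lever (crop 295,235) is flat against the blue post (280,270). The red and green lines coincide within about 0.5 mm, averaged over both cameras. I'll relieve the small side load and let it settle.

Request:
carry_out(steps=[[[0, 0, 0], [0, -0.05, 0], 255], [[0, 0, 0], [0, -0.1, -0.1], 255], [[0, 0, 0], [0, -0.15, -0.2], 255], [[0, 0, 0], [0, -0.15, -0.2], 255], [[0, 0, 0], [0, -0.15, -0.2], 255], [[0, 0, 0], [0, -0.15, -0.2], 255], [[0, 0, 0], [0, -0.15, -0.2], 255], [[0, 0, 0], [0, -0.15, -0.2], 255]], force=50)

```text
clock: 9.5
tcp_pos: [0.474, -0.1567, 0.0911]
orientation: [-0.001, 0.767, 0.642, -0.0]
wrist_force: [5.7, 0.2, -15.8]
finger_gap: 0.021
grip_force: 50.4
```

```bash
python3 look.py l4.png|head -1; python3 res.py
```

```text
9.5 [ 0.47399715 -0.1567427   0.09114012] cx,cy 0.4941566547177826 -0.07033731775384452 0.02104282490469775 [  5.67426508   0.19033316 -15.80668968] 50.387749867513776
top red 10 [ 0.5399 -0.044 ]
top green 4 [ 0.5585 -0.0435]
scene red 5 [ 0.5401 -0.0443]
scene green 3 [ 0.5586 -0.045 ]
```

Request:
carry_out(steps=[[[0, 0, 0], [0, 0.05, 0.1], 255], [[0, 0, 0], [0, 0.07, 0.1], 255], [[0, 0, 0], [0, 0.07, 0.1], 255], [[0, 0, 0], [0, 0.07, 0.1], 255], [[0, 0, 0], [0, 0.07, 0.1], 255], [[0, 0, 0], [0, 0.07, 0.1], 255], [[0, 0, 0], [0, 0.07, 0.1], 255], [[0, 0, 0], [0, 0.07, 0.1], 255]])

```text
clock: 10.6
tcp_pos: [0.4741, -0.1567, 0.091]
orientation: [-0.001, 0.767, 0.642, -0.0]
wrist_force: [-4.4, 3.4, -4.4]
finger_gap: 0.0208
grip_force: 53.7
```

```bash
python3 look.py l5.png|head -1; python3 res.py; python3 -c "
from h import *
print(env.hand_in())"
```

```text
10.6 [ 0.47405537 -0.15673728  0.09104042] cx,cy 0.49421298638224714 -0.07032168104612123 0.020774260526879806 [-4.36686253  3.40974789 -4.42161424] 53.730545081198215
top red 10 [ 0.5399 -0.044 ]
top green 4 [ 0.5585 -0.0435]
scene red 5 [ 0.5401 -0.0443]
scene green 3 [ 0.5586 -0.045 ]
the job is handed in; nothing more can be done
None
```

I handed the job in at about 10.7 s with the cover fully shut and the arm still squeezing the lever shut at about 54 N. The red pointer is within about 0.7 mm of the green marker in both cameras, and the arm did not touch the marker or the cookware.

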